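# Clip the clay roller away, then lift the sagging bolt and hold the gate ajar

## Task

The clay roller has been left in front of the damp cupboard's gate: press it down past the sprung jaws until it sits home in both forks of its bench clip, with the jaws snapped shut over it. Then open the gate: its bolt has sagged onto the bent-up lip of the keeper, so lift the bolt by its brass knob while you draw it right back, without wrenching the keeper, and pull the gate ajar by the same knob. Finish still gripping the knob, holding the sprung gate steady with its free edge about 10 cm out; leave the pots, jar, brush and bat where they are.

Things in the scene. Friction and masses are not known exactly. Their poses are not given: they have to be found in the camera images.
- roller: loose beech clay roller, a plain round rod 20 mm in diameter and 200 mm long with a thin red ring painted near each end, about 60 g; it lies on the bench in front of the gate. Origin at its middle, on its axis (10 mm above the bench); the rod runs along its own y
- clip: fixed roller clip on the bench: steel plate 66 x 160 mm, 8 mm thick, two grey forks 124 mm apart along its y (each 12 mm wide, finger room between). Each has on its -x side a tall prong (flared top 95 mm high), on its +x side a low prong (52 mm) and a bracket (74 mm high, outer face x = +29 mm) with a red jaw; 23 mm between prongs. Origin on the bench under the seat; the rod lies along y
- clip_seat (a point): where the middle of the roller's axis is to lie when it is home in the clip: 45 mm above the bench, midway between the forks (cradle floor at 35 mm); axes as the clip's: rod along y, z up
- jaw_a (a joint): sprung jaw of the fork at y = -62 mm: 18 mm flap with a roller tip, hinged 68 mm above the bench at x = +20 mm, reaching level across the mouth to x = +2 mm. 0 = shut (cannot swing up), grows to 1.45 rad as the rod pushes it down; springs back to 0 over the rod once it is home. Passing both jaws takes about 10 N in all; the rod's weight does not do it
- jaw_b (a joint): the same sprung jaw at the other fork (y = +62 mm)
- cupboard: fixed timber damp cupboard with clear panes, 260 mm deep (x) x 360 mm wide (y) x 200 mm high, with cups inside. Origin under its centre; its front, with the gate, looks along its own -x and lies at x = -130 mm; the gate's hinge line is at y = -137 mm and the keeper's post at y = +139 to +180 mm
- gate (a joint): angle of the gate: 0 = shut, growing to 1.3 rad as it swings outward (anticlockwise from above, towards the cupboard's -x). Spring hinges pull it shut: 0.28 N m closed, 0.6 N m at 0.37 rad (some 4 N at the drawn-back knob). It cannot open while the bolt's nose is in the keeper. The free edge is 270 mm from the hinge: 0.37 rad puts it about 10 cm out
- gate_hinge (a point): point on the gate's upright hinge line, 160 mm above the bench; x and y axes turn with the gate: the gate runs from the hinge along +y for 270 mm, its outer face looks along -x, and the top of the gate is at 184 mm
- gate_edge (a point): outer corner of the gate's free edge, 160 mm above the bench, 270 mm from the hinge line; axes as gate_hinge
- bolt_draw (a joint): how far the bolt is drawn back, m: 0 = thrown into the keeper, 0.056 = fully drawn, along the gate's own -y (towards the hinge); starts between 0 and 0.005. Unlifted, it stops on the keeper's lip at about 0.007; the nose is out of the keeper beyond 0.04. About 1 N of friction; it stays where it is left
- bolt_lift (a joint): how high the bolt is lifted in its two tall worn loops, m: 0 = sagged, 0.018 = as high as the loops allow. About 0.009 or more lifts the nose clear over the lip. It drops back by its own weight (250 g) when let go
- bolt_knob (a point): centre of the bolt's brass knob: cylinder 18 mm in diameter standing straight out of the gate (along -x), from 31 to 61 mm in front of its face (the loops stand out 25 mm); 160 mm above the bench when sagged, 205 mm from the hinge line when thrown. Axes as the gate's. Can be pinched from above, fingers either side of it along the gate's y
- bolt: the barrel bolt itself: steel rod 16 mm in diameter, 200 mm long, with a 24 mm long, 10 mm deep notch in its underside just behind the nose; it carries the knob. Origin on the rod's axis, abreast of the gate's hinge line; axes as the gate's
- keeper: brass keeper on the post: a strap 8 mm wide arching over the bolt right beside the gate (outer face 26 mm in front of the gate's face, top 196 mm above the bench) and, just behind it, a bent-up lip 4 mm thick standing in the bolt's notch, lip top 160.5 mm above the bench; same origin and axes as the cupboard
- cup_a: bystander: white bisque cup, 76 mm wide, 75 mm high; origin under its centre
- cup_b: bystander: white bisque mug, 76 mm wide, 75 mm high; origin under its centre
- glaze_jar: bystander: white jar with a blue lid, 60 mm wide, 85 mm high; origin under its centre
- bowl: bystander: blue bowl, 120 mm wide, 50 mm high; origin under its centre
- brush: bystander: brush lying along its own x, 180 mm long; origin under its middle
- bat: bystander: plaster bat (disc), 120 mm wide, 20 mm thick; origin under its centre
Mind the look-alikes: they are no part of the job. What is shaped like the roller but turquoise is not meant.

How it is judged:
On the way, in this order (a step that is already met when the one before it is completed fails the run):
1. the roller is home in both forks of the clip with both jaws shut over it (distance between roller and clip_seat below 0.03 m and z of roller in the frame of clip_seat below 0.004 m and x of roller in the frame of clip_seat between -0.005 and 0.005 m and angle between the y axis of roller and the y axis of clip_seat, either way round below 0.08 rad and value of joint each of jaw_a, jaw_b below 0.15 rad), for 0.2 s.
2. the bolt has been lifted over the keeper's lip and drawn back out of the keeper (value of joint bolt_draw above 0.042 m), for 0.1 s.
At the end, for the whole second after the job is handed in: Fingers grip the knob (over 1 N, tool point within 30 mm of it), bolt drawn back 40 mm or more, gate still at 0.24 to 0.50 rad; roller untouched in the clip, within 4 mm in height, 5 mm across, 30 mm along, 0.08 rad from its line, both jaws shut (under 0.15 rad) (all of step 1 and value of joint gate between 0.24 and 0.5 rad and velocity of joint gate between -0.1 and 0.1 rad/s and value of joint bolt_draw above 0.04 m and contact force between the fingers and bolt above 1 N and distance between the grasp point and bolt_knob below 0.03 m and contact force between the arm and roller below 0.1 N); the arm keeps its last pose, push and grip.
It fails at once if the keeper is wrenched: the bolt bears on it with more than 40 N (contact force between bolt and keeper above 40 N).
It fails at once if a pot, the jar, the brush or the bat is shifted by more than 30 mm (distance of any of cup_a, cup_b, glaze_jar, bowl, brush, bat from where it was at the start of the episode above 0.03 m).
It also fails if it takes over 54 s, if anything falls off the work surface, if the arm or the gripper's body presses on something with over 40 N, if the wrist force passes 120 N, or if a joint passes its speed limit or range.

## Robot

A 7-joint arm with a two-finger parallel gripper is mounted at the origin on the work surface. World frame = base frame: x ahead of the robot, y to its left, z up, the work surface at z = 0. Lengths are in m, angles in rad, forces in N, time in s.
With the tool pointing down it reaches from about 0.35 to 0.9 m from the base axis. Payload 7.2 kg.
Tool frame: the origin (TCP) lies between the finger pads, 19 mm behind the fingertips; this is the grasp point; z points along the fingers, y is the line along which they close (so a half turn about z gives the same grasp; the last joint's range is limited). The gripper opens to 85 mm and grips with 20 to 120 N. Pads are 22 mm wide; open, the fingers measure 114 mm over their backs; the gripper's body (76 mm by 85 mm) begins 54 mm behind the grasp point. The pads swing forward as they close: fully open they stand 13 mm farther back than shut.
Start: joints at [1.086, 0.411, -0.013, 1.596, 0.006, 1.134, -0.082], TCP at [0.253, -0.572, 0.25] pointing down, gripper open.
Joint ranges: [-2.95, 2.95], [-0.29, 1.99], [-1.47, 1.44], [0.14, 2.54], [-1.03, 4.17], [0.13, 1.85], [-2.86, 2.86]. Speed limits (rad/s): [2.39, 2.39, 3.01, 3.01, 3.14, 3.14, 3.14].

## Interface

Orientations are given as [roll, pitch, yaw] about the fixed x, y, z axes, in that order (R = Rz(yaw) Ry(pitch) Rx(roll)).
In Python, from cell import monitor, optics, arm gives the robot as it stands.
- The arm moves only by the shell command python3 -m pendant 'ROWS' [OPENING] [FORCE]. ROWS is JSON, a list of rows, each a list of 4 numbers: the shift along the world's x, y, z in units of 25 mm (1.0 is 25 mm), then the turn about the world's z in units of 10 degrees (1.0 is 10 degrees). In form: [[x, y, z, twist], ...]. A call has 1 to 12 rows; each row is the pose to reach, as a shift and turn from the pose commanded when the call began; what a row does not reach only later rows make up. A row lasts 1/8 s, in which the tool goes at most 62.5 mm and 10.7 degrees, less where a joint would pass 70% of its speed; a pose out of reach is approached as far as the arm can. A call with a gripper value outside its range is refused whole. OPENING is the opening, from -1 (shut) to 1 (fully open), so that 0 is half open, set as the call begins (- or left out, the last holds). The fingers move at their own pace and stop on an object; FORCE is the grip in N (left out, the last holds). Time passes only in rows, so rows that repeat a pose let the fingers close. It gives the time, the measured TCP pose, the force, the opening and the grip force at its end, in the units of the state.
- monitor.read_state(): the state, without advancing time (a new reading comes with each control period).
- optics.read_camera(name): name is "scene" or "top"; returns a dict with "image" (400x640x3 uint8, blue, green, red), "mtx" (3x3 intrinsics, pixels), "rvec" (rotation vector, rad) and "tvec" (3), from world to camera coordinates, as OpenCV has them. Camera axes: x right, y down, z forward; pixel columns grow to the right and rows downward; lengths in m; the calibration is good to about 2 mm. A picture is of the moment at which its call begins. There is no depth.
- arm.sign_off(): hands the job in; it is judged then, once.
The state is a dict: "time": time; "qpos": joint angles; "qd": joint speeds; "joint_torque": joint torques, N m; "eef_pos": TCP position; "tcp_rot": TCP orientation; "ft_force": force on the tool from outside, world axes, zero at the start; "moment": the same for the moment, N m; "width": finger opening in m; "grasp_force": force on a finger pad.
Only numpy, scipy, OpenCV 4.12 (cv2) and the standard library are available. Lean on these libraries where they do the work, as an engineer would, in place of code of your own. Each camera call takes 0.05 s, during which the arm holds its last target. There are 200 camera calls.

## Working session

There is one attempt and no reset: what is moved stays moved. The work goes in short steps, Python scripts to look and compute and a shell command to move; the robot and the scene stay as the last step left them, time stands still between calls to the robot, and variables do not carry over. Pictures are saved under pics/ and viewed, at most 10 in all, crops included, and the job is handed in when it is done.

```bash
mkdir -p pics; cat > h.py <<'E'
import numpy as np, cv2
from cell import monitor, optics, arm
def cam(n):
    c=optics.read_camera(n); c['R']=cv2.Rodrigues(np.array(c['rvec'],float))[0]; c['t']=np.array(c['tvec'],float).ravel(); c['K']=np.array(c['mtx'],float); return c
def ray(c,u,v):
    d=c['R'].T@np.linalg.inv(c['K'])@np.array([u,v,1.]); return -c['R'].T@c['t'], d
def onz(c,u,v,z):
    o,d=ray(c,u,v); return o+d*(z-o[2])/d[2]
def proj(c,P): 
    return cv2.projectPoints(np.array(P,float).reshape(-1,1,3),c['R'],c['t'],c['K'],None)[0].reshape(-1,2)
E
python3 - <<'E'
from h import *
for n in ('scene','top'):
    c=cam(n); cv2.imwrite(f'pics/{n}0.png',c['image']); print(n,-c['R'].T@c['t'],c['K'][0,0],c['R'].round(2).tolist())
print(monitor.read_state())
E
```

```text
scene [ 1.16158392 -0.16691546  0.91757878] 385.04644793096855 [[0.17, 0.99, -0.01], [0.76, -0.13, -0.64], [-0.63, 0.1, -0.77]]
top [ 0.35688979 -0.09017199  1.65017633] 517.6209229794569 [[0.01, -1.0, -0.02], [-1.0, -0.01, -0.09], [0.09, 0.02, -1.0]]
{'time': 0.1, 'qpos': array([ 1.08579562,  0.41185456, -0.01274048,  1.59694348,  0.00558491,
        1.13429039, -0.08221735]), 'qd': array([-0.00032879, -0.00286333,  0.0001696 , -0.00202189, -0.00113474,
       -0.00064261, -0.00097   ]), 'joint_torque': array([ 4.37415074e-03, -6.01826906e+01,  6.85189739e-01, -3.00087190e+01,
        1.41849052e-02,  6.42279396e-03,  7.50341451e-05]), 'eef_pos': array([ 0.25284445, -0.571124  ,  0.24922229]), 'tcp_rot': array([-3.14013419e+00,  7.77991155e-05,  4.16827233e-01]), 'ft_force': array([-0.26297488,  0.55729849,  0.80063071]), 'moment': array([0.02402263, 0.02166462, 0.02557173]), 'grasp_force': 0.0, 'width': 0.08550447068982434}
```

View pics/scene0.png

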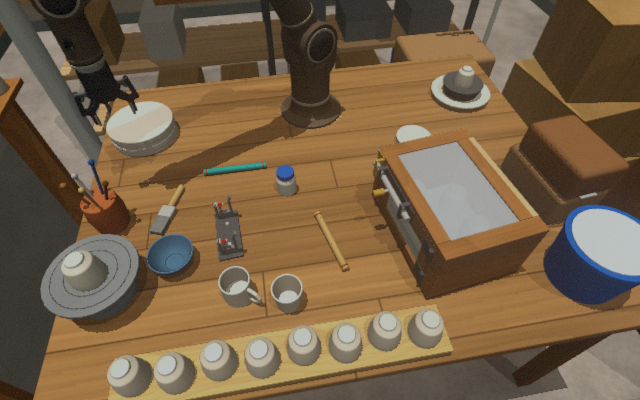

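View pics/top0.png

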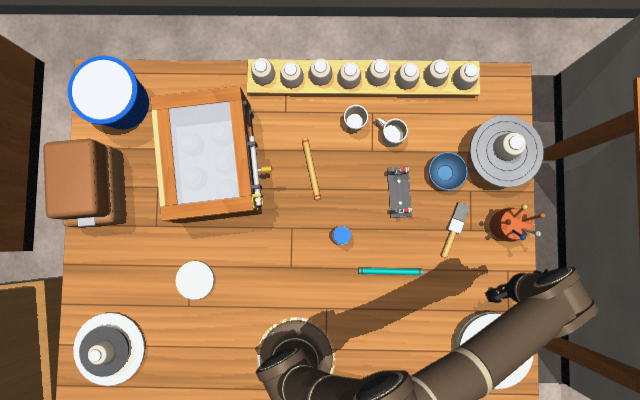

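The scene shows the beech roller at top (311,169) and scene (330,240). The turquoise look-alike is at top (390,271). The clip is at top (399,192) and the brass knob at top (264,170). The plain beech rod with red rings is the one meant. I'll confirm it in one enlarged crop.

```bash
python3 - <<'E'
from h import *
c=cam('top'); im=c['image']
a=cv2.resize(im[130:225,290:420],None,fx=6,fy=6,interpolation=cv2.INTER_CUBIC)
cv2.imwrite('pics/cropA.png',a)
b=cv2.resize(im[85:220,235:290],None,fx=4.4,fy=4.4,interpolation=cv2.INTER_CUBIC)
s=cam('scene'); g=cv2.resize(s['image'][145:285,365:445],None,fx=4.25,fy=4.25,interpolation=cv2.INTER_CUBIC)
h=max(b.shape[0],g.shape[0]); 
p=lambda x:cv2.copyMakeBorder(x,0,h-x.shape[0],0,0,cv2.BORDER_CONSTANT)
d=s['image'][190:265,205:250]; d=cv2.resize(d,None,fx=4,fy=4,interpolation=cv2.INTER_CUBIC)
cv2.imwrite('pics/cropB.png',np.hstack([p(b),p(g),p(d)])); print(b.shape,g.shape,d.shape)
# roller: rod mask at top view
hsv=cv2.cvtColor(im,cv2.COLOR_BGR2HSV)
print(hsv[169,311],hsv[169,330],hsv[150,307])
np.savez('c0.npz',top=im,scene=s['image'])
E
```

```text
(594, 242, 3) (595, 340, 3) (300, 180, 3)
[ 24 115 242] [ 14 150 191] [ 23 119 243]
```

View pics/cropA.png

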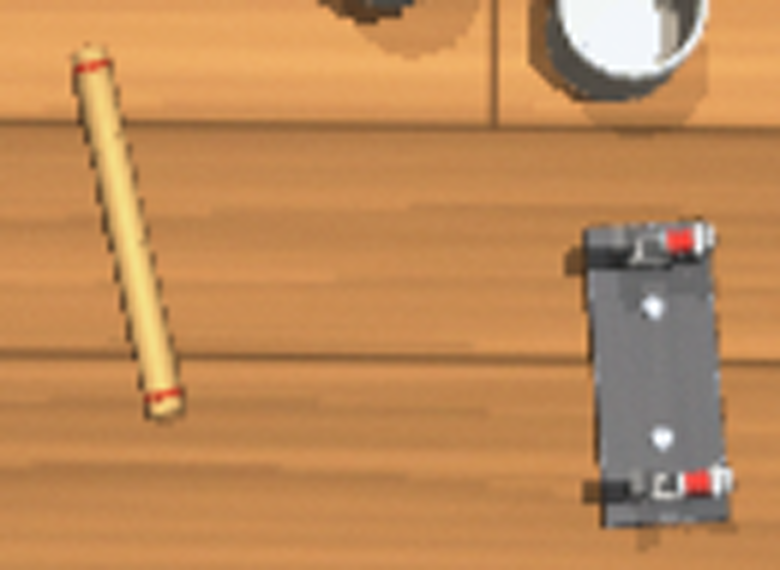

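View pics/cropB.png

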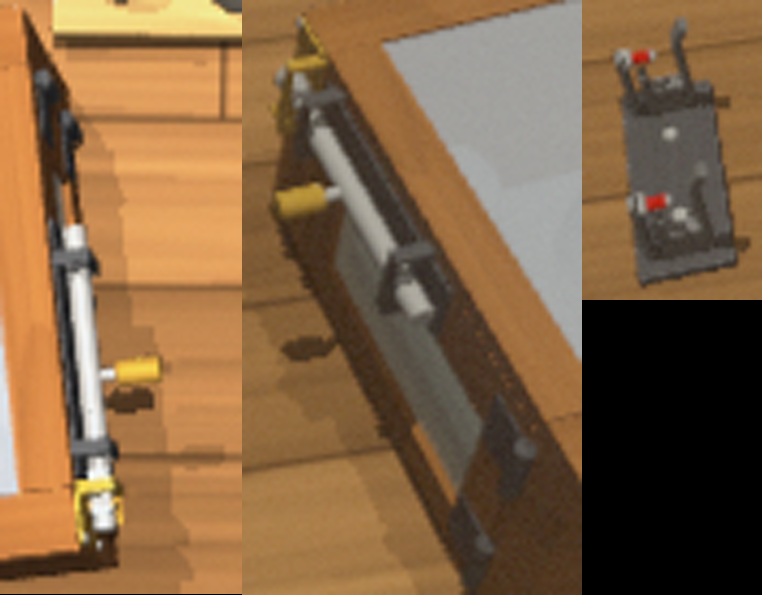

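Crop A confirms the beech rod with two red rings, with its ends at top px (304,139) and (317,198). The clip plate is at (387–412,167–218), with its red jaws on the image right (world -y). Crop B shows the brass knob at top px about (267,169) and the gate hinge at the far end. Now I'll measure.

```bash
python3 - <<'E'
from h import *
c=cam('top'); s=cam('scene'); im=c['image']; hsv=cv2.cvtColor(im,cv2.COLOR_BGR2HSV)
def blobs(m,x0,y0,x1,y1,mn=3):
    k=np.zeros(m.shape,np.uint8); k[y0:y1,x0:x1]=m[y0:y1,x0:x1]
    n,l,st,ce=cv2.connectedComponentsWithStats(k); return [(ce[i].round(1),st[i].tolist()) for i in range(1,n) if st[i,4]>=mn],k
m=cv2.inRange(hsv,(18,60,180),(32,200,255))
_,k=blobs(m,290,130,335,210); p=np.argwhere(k)[:,::-1].astype(np.float32)
r=cv2.minAreaRect(p); bx=cv2.boxPoints(r); print('rod',r)
e=sorted(bx.tolist(),key=lambda q:q[1]); e1=np.mean(e[:2],0); e2=np.mean(e[2:],0)
A,B=[onz(c,*q,0.012) for q in (e1,e2)]; print(A,B,'len',np.linalg.norm(A-B),'mid',(A+B)/2,'ang',np.degrees(np.arctan2(*(A-B)[[1,0]])))
# clip plate
q=np.array([(585,230),(710,225),(730,520),(605,527)])/6+[290,130]
q=q-0.4
P=np.array([onz(c,*x,0.008) for x in q]); print('plate',P.round(4).tolist(),[np.linalg.norm(P[i]-P[(i+1)%4]).round(3) for i in range(4)],P.mean(0))
red=cv2.inRange(hsv,(0,170,120),(8,255,255))|cv2.inRange(hsv,(170,170,120),(180,255,255))
for ce,st in blobs(red,380,160,425,225)[0]: print('red',ce,st,onz(c,*ce,0.071))
# knob
gt=cv2.inRange(hsv,(18,150,120),(32,255,255))
for ce,st in blobs(gt,240,150,290,220,8)[0]: print('gold top',ce,st,onz(c,*ce,0.162))
hs=cv2.cvtColor(s['image'],cv2.COLOR_BGR2HSV); gs=cv2.inRange(hs,(18,150,80),(32,255,255))
for ce,st in blobs(gs,360,145,450,285,8)[0]: print('gold scene',ce,st,onz(s,*ce,0.16))
rs=cv2.inRange(hs,(0,170,100),(8,255,255))|cv2.inRange(hs,(170,170,100),(180,255,255))
for ce,st in blobs(rs,205,190,250,265,3)[0]: print('red scene',ce,st,onz(s,*ce,0.071))
# cupboard top face corners by orange/brown? bolt rod white in top
E
```

```text
rod ((310.8547058105469, 168.03158569335938), (61.60459518432617, 5.055825710296631), 77.73522186279297)
[ 0.69033832 -0.01611219  0.012     ] [ 0.49684795 -0.06076695  0.012     ] len 0.19857636192505584 mid [ 0.59359314 -0.03843957  0.012     ] ang 12.995500296691098
plate [[0.5967, -0.282, 0.008], [0.6001, -0.3484, 0.008], [0.4432, -0.3586, 0.008], [0.4386, -0.2928, 0.008]] [np.float64(0.066), np.float64(0.157), np.float64(0.066), np.float64(0.158)] [ 0.519651   -0.32046609  0.008     ]
red [403.1 169.9] [402, 169, 3, 3, 8] [ 0.58193699 -0.32367318  0.071     ]
red [406. 210.] [405, 209, 3, 3, 9] [ 0.45877462 -0.33236424  0.071     ]
gold top [266.3 168.7] [261, 166, 11, 7, 58] [0.56804527 0.08616764 0.162     ]
gold top [253.6 198.1] [252, 194, 9, 12, 33] [0.48188846 0.12104838 0.162     ]
gold top [261.7 200.1] [261, 198, 2, 6, 9] [0.47637235 0.09744755 0.162     ]
gold scene [380.4 157.3] [376, 150, 9, 12, 57] [0.4480066  0.12762757 0.16      ]
gold scene [374.4 170.6] [372, 163, 5, 14, 30] [0.49356452 0.09823649 0.16      ]
gold scene [378.1 191.9] [372, 188, 13, 9, 76] [0.56704506 0.08804494 0.16      ]
red scene [219.4 204.1] [218, 203, 4, 3, 11] [ 0.46286457 -0.32985677  0.071     ]
red scene [222.8 240.3] [221, 239, 5, 4, 13] [ 0.58520269 -0.32216977  0.071     ]
```

```bash
python3 -m pendant '[[0.6,0.9,0,-0.1],[1.6,2.4,0,-0.3],[2.6,4.1,0,-0.5],[3.7,5.8,0,-0.7],[4.8,7.5,0,-0.9],[5.9,9.2,0,-1.09],[7.0,10.9,0,-1.09],[8.1,12.6,0,-1.09],[9.2,14.3,0,-1.09],[10.2,16.0,-1,-1.09],[11.0,17.2,-1.5,-1.09],[11.6,18.2,-2,-1.09]]' 1 && python3 -m pendant '[[0.8,1.2,-0.5,0],[1.5,2.3,-1.2,0],[1.9,2.9,-2,0],[2.0,3.1,-2.6,0],[2,3.1,-2.6,0],[2,3.1,-2.6,0]]'
python3 - <<'E'
from h import *
s=monitor.read_state(); print(s['time'],s['eef_pos'],s['tcp_rot'],s['ft_force'])
c=cam('top'); x=cam('scene'); cv2.imwrite('pics/over.png',np.hstack([cv2.resize(c['image'][90:240,250:390],(420,450)),cv2.resize(x['image'][180:300,270:380],(380,415)) if 0 else cv2.resize(x['image'][150:300,270:390],(360,450))]))
E
```

```text
time: 1.8
eef_pos: [0.5437, -0.1148, 0.1995]
tcp_rot: [-3.141, -0.0, 0.228]
ft_force: [-1.0, -0.8, -0.4]
width: 0.0855
grasp_force: 0.0
time: 2.55
eef_pos: [0.5929, -0.0404, 0.1354]
tcp_rot: [3.141, -0.0, 0.225]
ft_force: [-0.3, -1.1, 0.5]
width: 0.0851
grasp_force: 0.0
2.55 [ 0.59286563 -0.04042379  0.13539518] [ 3.14086585e+00 -4.44207236e-05  2.24907217e-01] [-0.33243314 -1.06465878  0.45246417]
```

View pics/over.png

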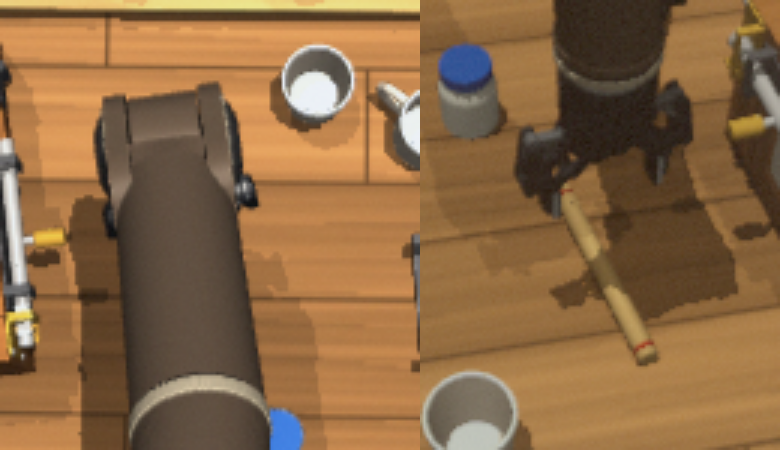

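The gripper is straddling the rod; its red rings are in scene crop (565,192) and (645,345), and the fingers are either side of it. Descend and grip.

```bash
python3 -m pendant '[[0,0.04,-1,0],[0,0.08,-2,0],[0,0.08,-3,0],[0,0.08,-3.8,0],[0,0.08,-4.3,0],[0,0.08,-4.5,0],[0,0.08,-4.5,0]]' 1 && python3 -m pendant '[[0,0,0,0],[0,0,0,0],[0,0,0,0],[0,0,0,0],[0,0,0,0],[0,0,0,0]]' -0.75 100 && python3 -m pendant '[[0,0,0,0],[0,0,0,0],[0,0,0,0],[0,0,0,0]]' -1 100 
```

```text
time: 3.52
eef_pos: [0.5932, -0.037, 0.0226]
tcp_rot: [3.142, -0.0, 0.227]
ft_force: [-0.1, -0.7, 0.5]
width: 0.0852
grasp_force: 0.0
time: 4.28
eef_pos: [0.5933, -0.037, 0.0231]
tcp_rot: [3.141, -0.001, 0.226]
ft_force: [-1.8, -0.5, 4.0]
width: 0.0162
grasp_force: 97.8
time: 4.78
eef_pos: [0.5932, -0.0371, 0.0231]
tcp_rot: [3.141, -0.001, 0.226]
ft_force: [-0.9, 0.3, 5.5]
width: 0.0161
grasp_force: 97.8
```

```bash
python3 -m pendant '[[0,0,0.5,0],[0,0,1.5,0],[0,0,3,0],[0,0,4.5,0],[0,-0.5,6,-0.2],[-0.3,-1.5,7,-0.4],[-0.7,-3,7,-0.6],[-1.1,-4.5,7,-0.8],[-1.5,-6,7,-0.9],[-1.9,-7.5,7,-0.9],[-2.3,-9,7,-0.9],[-2.7,-10.4,7,-0.9]]' -1 100 && python3 -m pendant '[[-0.2,-0.6,0,0],[-0.24,-0.9,-0.5,0],[-0.24,-0.9,-1,0],[-0.24,-0.9,-1,0],[-0.24,-0.9,-1,0]]'
python3 - <<'E'
from h import *
s=monitor.read_state(); print(s['time'],s['eef_pos'],s['tcp_rot'],s['ft_force'])
c=cam('top'); x=cam('scene'); np.savez('c1.npz',top=c['image'],scene=x['image'])
cv2.imwrite('pics/clip1.png',np.hstack([cv2.resize(c['image'][130:250,340:450],(440,480),interpolation=2),cv2.resize(x['image'][140:270,180:275],(350,480),interpolation=2)]))
E
```

```text
time: 6.28
eef_pos: [0.525, -0.2983, 0.1983]
tcp_rot: [3.141, -0.0, 0.069]
ft_force: [0.8, 0.8, -0.3]
width: 0.0164
grasp_force: 98.0
time: 6.9
eef_pos: [0.5201, -0.3183, 0.1723]
tcp_rot: [-3.141, 0.0, 0.071]
ft_force: [0.5, -0.2, -1.0]
width: 0.0161
grasp_force: 98.0
6.9 [ 0.52007264 -0.31831883  0.172334  ] [-3.14100045e+00  9.89039917e-05  7.12002673e-02] [ 0.5293843  -0.1721765  -0.96601082]
```

View pics/clip1.png

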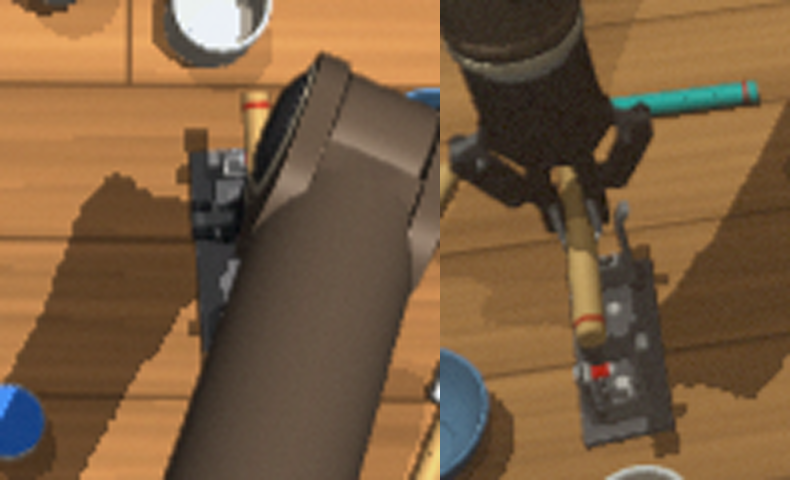

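```bash
cat >> h.py <<'E'
def tri(c,p,s,q):
    o1,d1=ray(c,*p); o2,d2=ray(s,*q); A=np.stack([d1,-d2],1); t=np.linalg.lstsq(A,o2-o1,rcond=None)[0]
    a=o1+d1*t[0]; b=o2+d2*t[1]; return (a+b)/2, np.linalg.norm(a-b)
E
python3 - <<'E'
from h import *
c=cam('top'); s=cam('scene')
def red(c,x0,y0,x1,y1):
    h=cv2.cvtColor(c['image'],cv2.COLOR_BGR2HSV); m=cv2.inRange(h,(0,150,80),(9,255,255))|cv2.inRange(h,(170,150,80),(180,255,255))
    k=np.zeros_like(m);k[y0:y1,x0:x1]=m[y0:y1,x0:x1]; n,l,st,ce=cv2.connectedComponentsWithStats(k); return [(ce[i].round(1).tolist(),st[i].tolist()) for i in range(1,n) if st[i,4]>=2]
a=red(c,380,140,425,230); b=red(s,180,140,270,270); print(a,b)
p=[404.2,155.5]; q=[220.2,227.2]
print(tri(c,p,s,q)); print('rod 0.163:',onz(c,*p,0.17),onz(s,*q,0.17))
st=monitor.read_state(); T=st['eef_pos']; y=st['tcp_rot'][2]
print(proj(c,T+[np.cos(y)*.09,np.sin(y)*.09,-.003]),proj(s,T+[np.cos(y)*.09,np.sin(y)*.09,-.003]))
E
```

```text
[([404.0, 155.9], [401, 155, 7, 3, 10])] [([219.8, 225.8], [216, 225, 8, 3, 9]), ([222.8, 240.2], [221, 239, 5, 4, 15])]
(array([ 0.610609  , -0.31184591,  0.16442185]), np.float64(0.0024375895645733247))
rod 0.163: [ 0.60974284 -0.31224021  0.17      ] [ 0.61477353 -0.30954277  0.17      ]
[[404.46343892 155.54446131]] [[218.70261076 225.65829038]]
```

```bash
python3 - <<'E'
from h import *
c=cam('top'); s=cam('scene')
O=np.array([.5197,-.3203,0]); a=np.radians(4); X=np.array([np.sin(a),-np.cos(a),0]);Y=np.array([np.cos(a),np.sin(a),0])
loc=lambda P:((P-O)@X*1000).round(1),((P-O)@Y*1000).round(1)
L=lambda P:[round(float((P-O)@X*1000),1),round(float((P-O)@Y*1000),1)]
print('prong tip',L(onz(s,229.4,196.9,.093)))
for u,v in ((714,238),(732,480)): print('bracket edge',L(onz(c,u/6+290-.4,v/6+130-.4,.074)))
for p,q in (((403.1,169.9),(222.8,240.3)),((406,210),(219.4,204.1))):
    P,e=tri(c,p,s,q); print('red',L(P),P[2],e)
for p in ((585,230),(710,225),(730,520),(605,527)): print('plate',L(onz(c,p[0]/6+290-.4,p[1]/6+130-.4,.008)))
im=np.load('c0.npz')['scene'][190:265,205:250]; cv2.imwrite('pics/clipS.png',cv2.resize(im,None,fx=8,fy=8,interpolation=2))
E
```

```text
Traceback (most recent call last):
NameError: name 'P' is not defined
```

```bash
python3 - <<'E'
from h import *
c=cam('top'); s=cam('scene')
O=np.array([.5197,-.3203,0]); a=np.radians(4); X=np.array([np.sin(a),-np.cos(a),0]);Y=np.array([np.cos(a),np.sin(a),0])
L=lambda P:[round(float((P-O)@X*1000),1),round(float((P-O)@Y*1000),1)]
print('prong tip',L(onz(s,229.4,196.9,.093)))
for u,v in ((714,238),(732,480)): print('bracket edge',L(onz(c,u/6+290-.4,v/6+130-.4,.074)))
for p,q in (((403.1,169.9),(222.8,240.3)),((406,210),(219.4,204.1))):
    P,e=tri(c,p,s,q); print('red',L(P),P[2],e)
# plate edge lines in scene view, c0 image: dark grey mask
for n,cc,(x0,y0,x1,y1) in (('scene',s,(205,190,255,265)),('top',c,(380,160,420,225))):
    h=cv2.cvtColor(np.load('c0.npz')[n],cv2.COLOR_BGR2HSV); m=cv2.inRange(h,(0,0,40),(180,70,140)); k=np.zeros_like(m);k[y0:y1,x0:x1]=m[y0:y1,x0:x1]
    k=cv2.morphologyEx(k,cv2.MORPH_OPEN,np.ones((5,5),np.uint8)); r=cv2.minAreaRect(np.argwhere(k)[:,::-1].astype(np.float32)); print(n,[L(onz(cc,*p,.008)) for p in cv2.boxPoints(r)], L(onz(cc,*r[0],.008)))
E
```

```text
prong tip [-26.3, -57.7]
bracket edge [24.1, 62.4]
bracket edge [24.4, -61.5]
red [7.7, 62.4] 0.0670308849571547 0.0013453945599526806
red [7.3, -61.4] 0.0664432840691297 0.002297691895003689
scene [[30.6, -87.8], [-38.2, -79.4], [-32.5, 89.3], [30.0, 81.1]] [-2.4, 4.9]
top [[-33.6, 75.8], [30.7, 77.0], [31.4, -77.6], [-32.4, -78.9]] [-1.0, -1.3]
```

```bash
python3 -m pendant '[[0,0,-0.8,0],[0,0,-1.6,0],[0,0,-2.2,0],[0,0,-2.5,0],[0,0,-2.8,0],[0,0,-2.8,0]]' && python3 -m pendant '[[0,0,-0.15,0],[0,0,-0.3,0],[0,0,-0.45,0],[0,0,-0.6,0],[0,0,-0.6,0]]'
```

```text
time: 8.05
eef_pos: [0.5194, -0.3195, 0.1022]
tcp_rot: [-3.141, 0.0, 0.069]
ft_force: [-0.1, 0.4, -0.6]
width: 0.0164
grasp_force: 98.0
time: 8.68
eef_pos: [0.5197, -0.3198, 0.0879]
tcp_rot: [3.141, -0.0, 0.069]
ft_force: [-1.4, 0.6, 5.9]
width: 0.0163
grasp_force: 98.5
```

```bash
python3 -m pendant '[[0,0.03,-0.2,0],[0,0.05,-0.4,0],[0,0.05,-0.6,0],[0,0.05,-0.8,0],[0,0.05,-0.8,0]]' && python3 -m pendant '[[0,0,-0.15,0],[0,0,-0.3,0],[0,0,-0.4,0],[0,0,-0.4,0]]'
```

```text
time: 9.3
eef_pos: [0.52, -0.3146, 0.0669]
tcp_rot: [-3.137, 0.0, 0.072]
ft_force: [-0.5, 8.7, 1.9]
width: 0.0165
grasp_force: 98.2
time: 9.8
eef_pos: [0.5196, -0.3177, 0.058]
tcp_rot: [-3.141, 0.0, 0.07]
ft_force: [-2.0, 4.5, 6.0]
width: 0.0163
grasp_force: 99.3
```

```bash
python3 -m pendant '[[0,0.05,-0.1,0],[0,0.08,-0.2,0],[0,0.08,-0.3,0],[0,0.08,-0.3,0],[0,0.08,-0.3,0]]'
```

```text
time: 10.42
eef_pos: [0.5197, -0.3176, 0.0574]
tcp_rot: [3.138, -0.002, 0.068]
ft_force: [-21.8, 10.7, 64.1]
width: 0.0161
grasp_force: 105.9
```

```bash
python3 -m pendant '[[0,0,0.15,0],[0,0,0.3,0],[0,0,0.3,0]]' && python3 -m pendant '[[0,0,0,0],[0,0,0,0],[0,0,0,0],[0,0,0,0]]' 0 && python3 -m pendant '[[0,0,0.4,0],[0,0,1.2,0],[0,0,2.4,0],[0,0,3.8,0],[0,0,5.2,0],[0,1,6.4,0],[0,2.4,7,0],[0,4,7,0],[0,5.5,7,0],[0,6.5,7,0],[0,7,7,0],[0,7,7,0]]'
python3 - <<'E'
from h import *
c=cam('top'); x=cam('scene'); np.savez('c2.npz',top=c['image'],scene=x['image'])
cv2.imwrite('pics/seat.png',np.hstack([cv2.resize(c['image'][140:230,370:440],(420,540),interpolation=2),cv2.resize(x['image'][180:270,195:255],(360,540),interpolation=2)]))
E
```

```text
time: 10.8
eef_pos: [0.5198, -0.3172, 0.058]
tcp_rot: [3.14, -0.001, 0.069]
ft_force: [-2.4, -0.3, 9.8]
width: 0.0158
grasp_force: 99.3
time: 11.3
eef_pos: [0.5194, -0.3162, 0.0572]
tcp_rot: [-3.141, 0.0, 0.07]
ft_force: [0.3, 0.4, -0.3]
width: 0.0426
grasp_force: 0.0
time: 12.8
eef_pos: [0.5197, -0.1409, 0.233]
tcp_rot: [3.141, -0.001, 0.071]
ft_force: [-0.4, -0.6, 0.3]
width: 0.0427
grasp_force: 0.0
```

View pics/seat.png

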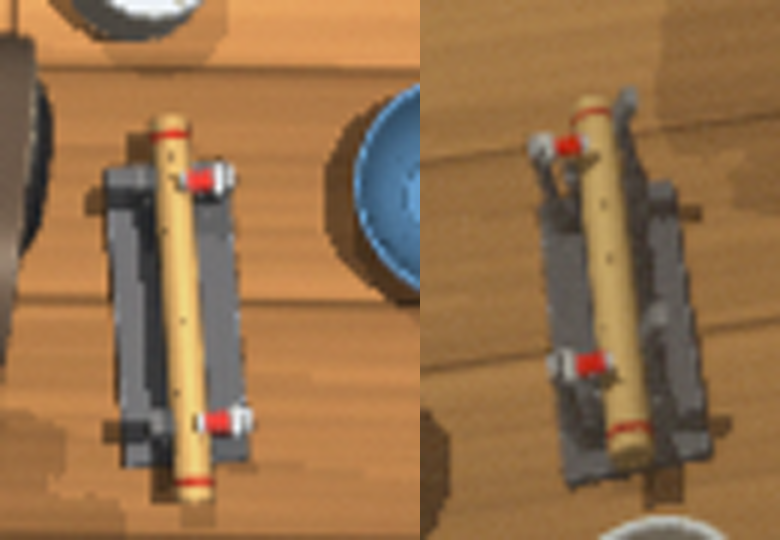

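```bash
python3 - <<'E'
from h import *
c=cam('top'); s=cam('scene')
for p,q in (((398.3,161.8),(229.3,250.9)),((401.9,219.9),(222.9,198.3))): print(tri(c,p,s,q))
# knob, bolt axis & cupboard direction
im=c['image']; h=cv2.cvtColor(im,cv2.COLOR_BGR2HSV)
def comp(m,x0,y0,x1,y1,mn):
    k=np.zeros_like(m);k[y0:y1,x0:x1]=m[y0:y1,x0:x1]; n,l,st,ce=cv2.connectedComponentsWithStats(k)
    for i in range(1,n):
        if st[i,4]>=mn:
            P=np.argwhere(l==i)[:,::-1].astype(np.float32); yield cv2.minAreaRect(P)
m0=cv2.imread('pics/top0.png'); h0=cv2.cvtColor(m0,cv2.COLOR_BGR2HSV)
for r in comp(cv2.inRange(h0,(0,0,165),(180,45,255)),245,125,275,215,5): 
    b=cv2.boxPoints(r); print('white',r,[onz(c,*p,.165)[:2].round(4) for p in b])
for r in comp(cv2.inRange(h0,(18,150,120),(32,255,255)),255,155,290,180,8):
    print('knob',r,[onz(c,*p,.165)[:2].round(4) for p in cv2.boxPoints(r)])
# cupboard top outline (orange wood) 
g=cv2.resize(m0[85:225,145:275],None,fx=4.6,fy=4.2,interpolation=2)
hs=cv2.cvtColor(cv2.imread('pics/scene0.png'),cv2.COLOR_BGR2HSV)
for r in comp(cv2.inRange(hs,(18,150,80),(32,255,255)),360,180,400,205,8):
    print('knob s',r); print(tri(c,(266.3,168.7),s,r[0]))
E
```

```text
(array([ 0.60946523, -0.31016885,  0.05429532]), np.float64(0.00223993888336595))
(array([ 0.42922015, -0.32263027,  0.05413302]), np.float64(0.0005930806560378285))
white ((251.0, 138.5), (5.0, 4.0), 90.0) [array([0.6633, 0.1385]), array([0.6634, 0.1268]), array([0.6486, 0.1265]), array([0.6485, 0.1381])]
white ((255.70274353027344, 164.926025390625), (38.20994567871094, 7.694331645965576), 83.9909896850586) [array([0.6328, 0.1352]), array([0.6354, 0.1129]), array([0.5242, 0.0987]), array([0.5216, 0.1208])]
white ((257.0, 191.0), (4.0, 4.0), 90.0) [array([0.5081, 0.1172]), array([0.5082, 0.1056]), array([0.4966, 0.1054]), array([0.4965, 0.1169])]
white ((258.0, 200.5), (7.0, 4.0), 90.0) [array([0.4849, 0.1138]), array([0.485 , 0.1022]), array([0.4648, 0.1017]), array([0.4647, 0.1133])]
knob ((266.0, 168.5), (5.0, 10.0), 90.0) [array([0.5753, 0.1014]), array([0.5757, 0.0723]), array([0.561, 0.072]), array([0.5607, 0.1011])]
knob s ((378.2499694824219, 191.75), (6.275716304779053, 11.178619384765625), 78.69007110595703)
(array([0.56823134, 0.08697418, 0.16215997]), np.float64(0.001684432459635011))
```

Roller ring tops triangulate to z = 0.054, so the axis is at about 45 mm. The picture shows both red flaps lying over the rod at crop (205,180) and (222,422), so it is home. The knob centre is at about (0.568, 0.087, 0.160). Next I'll work out the approach yaw and the gate direction.

```bash
python3 - <<'E'
from h import *
st=monitor.read_state(); print(st['qpos'].round(3),st['eef_pos'],st['tcp_rot'])
c=cam('top'); m0=cv2.imread('pics/top0.png'); h0=cv2.cvtColor(m0,cv2.COLOR_BGR2HSV)
# light pane inside cupboard lid: edges
k=cv2.inRange(h0,(0,0,120),(180,60,255)); z=np.zeros_like(k); z[95:212,165:243]=k[95:212,165:243]; z=cv2.morphologyEx(z,5-2,np.ones((9,9)))
z=cv2.morphologyEx(z,cv2.MORPH_OPEN,np.ones((9,9)))
r=cv2.minAreaRect(np.argwhere(z)[:,::-1].astype(np.float32)); B=[onz(c,*p,.2)[:2] for p in cv2.boxPoints(r)]; print('pane',r)
for i in range(4):
    d=B[(i+1)%4]-B[i]; print(np.linalg.norm(d).round(3),np.degrees(np.arctan2(d[1],d[0])).round(1))
# right & left edges line fit
for side in (0,1):
    pts=[( (np.where(z[v])[0].min(),np.where(z[v])[0].max())[side],v) for v in range(110,196)]
    f=cv2.fitLine(np.array(pts,np.float32),cv2.DIST_HUBER,0,.01,.01).ravel(); a=onz(c,f[2],f[3],.2);b=onz(c,f[2]+50*f[0],f[3]+50*f[1],.2); print('edge',np.degrees(np.arctan((b-a)[1]/(b-a)[0])))
w=cv2.inRange(h0,(0,0,165),(180,45,255)); pts=[(np.where(w[v,248:259])[0].mean()+248,v) for v in list(range(146,163))+list(range(174,184)) if w[v,248:259].any()]
f=cv2.fitLine(np.array(pts,np.float32),cv2.DIST_HUBER,0,.01,.01).ravel(); a=onz(c,f[2],f[3],.167);b=onz(c,f[2]+50*f[0],f[3]+50*f[1],.167); print('bolt',a,np.degrees(np.arctan((b-a)[1]/(b-a)[0])))
E
```

```text
[ 0.352  0.293 -0.215  1.817  0.072  1.039 -1.393] [ 0.51938691 -0.14261272  0.23246108] [3.14113133e+00 1.93547477e-04 6.76763059e-02]
pane ((203.04949951171875, 152.4950408935547), (96.51860809326172, 61.69230651855469), 84.2894058227539)
0.177 -83.7
0.278 -172.8
0.174 96.4
0.279 7.9
edge 7.158305233186783
edge 7.229055852854373
bolt [0.58338916 0.12161242 0.167     ] 7.129147615582219
```

```bash
python3 -m pendant '[[0.1,0.3,0.3,0.6],[0.3,1,0.3,1.5],[0.5,1.8,0.3,2.4],[0.7,2.7,0.3,3.3],[0.9,3.7,0.3,4.2],[1.1,4.7,0.3,5.1],[1.3,5.7,0.3,6.0],[1.5,6.7,0.3,6.9],[1.7,7.6,0.3,7.8],[1.8,8.4,0.3,8.6],[1.9,8.9,0.3,9.2],[1.94,9.16,0.3,9.32]]' 0 && python3 -m pendant '[[0,0,0,0],[0,0,0,0],[0,0,0,0]]'
python3 - <<'E'
from h import *
c=cam('top'); x=cam('scene')
cv2.imwrite('pics/knob.png',np.hstack([cv2.resize(c['image'][120:220,230:310],(400,500),interpolation=2),cv2.resize(x['image'][110:230,340:430],(375,500),interpolation=2)]))
E
```

```text
time: 14.55
eef_pos: [0.5682, 0.0877, 0.2397]
tcp_rot: [-3.141, -0.0, 1.696]
ft_force: [0.1, -0.5, -0.6]
width: 0.0427
grasp_force: 0.0
time: 14.92
eef_pos: [0.5681, 0.0871, 0.24]
tcp_rot: [3.142, 0.0, 1.695]
ft_force: [-0.3, 0.3, 0.5]
width: 0.0426
grasp_force: 0.0
```

View pics/knob.png

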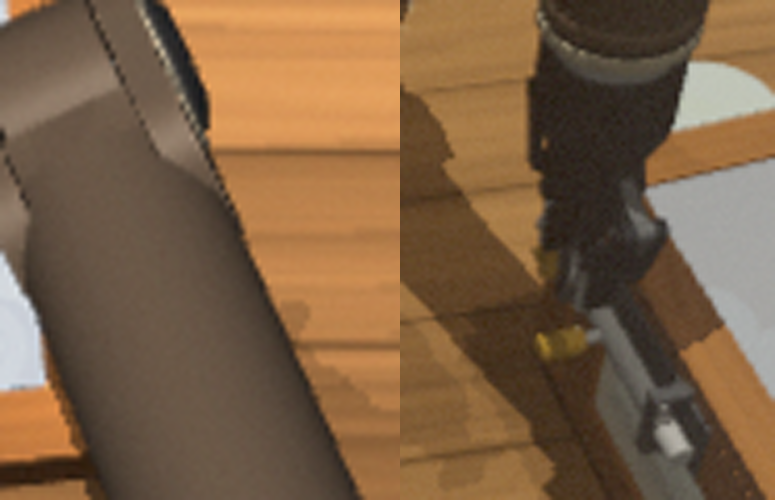

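The fingers sit above and behind the knob (scene crop (560,342)), straddling it along the gate. Descend, grip gently and read the forces.

```bash
python3 -m pendant '[[0,0,-0.7,0],[0,0,-1.4,0],[0,0,-2.1,0],[0,0,-2.7,0],[0,0,-3.04,0],[0,0,-3.04,0],[0,0,-3.04,0]]' 0 && python3 -m pendant '[[0,0,0,0],[0,0,0,0],[0,0,0,0],[0,0,0,0],[0,0,0,0]]' -1 30
```

```text
time: 15.9
eef_pos: [0.5684, 0.0879, 0.1645]
tcp_rot: [3.141, -0.0, 1.696]
ft_force: [0.0, -0.7, -0.1]
width: 0.0426
grasp_force: 0.0
time: 16.52
eef_pos: [0.5683, 0.0878, 0.1646]
tcp_rot: [3.141, 0.0, 1.696]
ft_force: [-1.1, -0.2, 6.5]
width: 0.017
grasp_force: 29.5
```

```bash
python3 -m pendant '[[0,0,0.1,0],[0,0,0.25,0],[0,0,0.4,0],[0,0,0.52,0],[0,0,0.52,0],[0,0,0.52,0]]' -1 70
```

```text
time: 17.27
eef_pos: [0.5678, 0.0878, 0.1769]
tcp_rot: [-3.141, -0.0, 1.696]
ft_force: [0.2, 0.4, -2.0]
width: 0.0158
grasp_force: 68.4
```

```bash
python3 -m pendant '[[0.15,0.02,0.02,0],[0.3,0.04,0.02,0],[0.45,0.06,0.02,0],[0.6,0.075,0.02,0],[0.6,0.075,0.02,0]]' && python3 -m pendant '[[0.2,0.025,0,0],[0.5,0.06,0,0],[0.8,0.1,0,0],[1.1,0.14,0,0],[1.32,0.165,0,0],[1.32,0.165,0,0],[1.32,0.165,0,0]]'
```

```text
time: 17.9
eef_pos: [0.5837, 0.0898, 0.1775]
tcp_rot: [3.141, -0.0, 1.696]
ft_force: [0.5, 0.5, -2.8]
width: 0.0158
grasp_force: 68.4
time: 18.77
eef_pos: [0.6164, 0.094, 0.1777]
tcp_rot: [3.141, -0.0, 1.696]
ft_force: [0.2, 1.8, -2.3]
width: 0.0152
grasp_force: 68.5
```

```bash
python3 - <<'E'
import numpy as np
t=np.radians(7.1); d=-np.array([np.cos(t),np.sin(t)]); n=np.array([np.sin(t),-np.cos(t)])
rel=(0.205-0.051)*d+0.052*n
for f in (.06,.12,.18,.24,.3,.37):
    R=np.array([[np.cos(f),-np.sin(f)],[np.sin(f),np.cos(f)]]); print(f,((R@rel-rel)/.025).round(2),round(np.degrees(f)/10,2))
E
```

```text
0.06 [ 0.18 -0.35] 0.34
0.12 [ 0.38 -0.68] 0.69
0.18 [ 0.6 -1. ] 1.03
0.24 [ 0.84 -1.31] 1.38
0.3 [ 1.1 -1.6] 1.72
0.37 [ 1.42 -1.93] 2.12
```

```bash
python3 -m pendant '[[0.09,-0.17,0,0.17],[0.18,-0.35,0,0.34],[0.28,-0.51,0,0.51],[0.38,-0.68,0,0.69],[0.38,-0.68,0,0.69]]' && python3 -m pendant '[[0.11,-0.16,0,0.17],[0.22,-0.32,0,0.34],[0.34,-0.48,0,0.51],[0.46,-0.63,0,0.69],[0.46,-0.63,0,0.69]]'
```

```text
time: 19.4
eef_pos: [0.6256, 0.0763, 0.1774]
tcp_rot: [-3.141, -0.0, 1.817]
ft_force: [-0.4, 3.9, -2.2]
width: 0.0159
grasp_force: 68.6
time: 20.02
eef_pos: [0.6372, 0.0605, 0.1773]
tcp_rot: [-3.141, -0.0, 1.937]
ft_force: [-2.2, 3.3, -2.4]
width: 0.0156
grasp_force: 68.7
```

```bash
python3 -m pendant '[[0.12,-0.15,0,0.17],[0.26,-0.29,0,0.34],[0.4,-0.44,0,0.52],[0.58,-0.62,0,0.74],[0.58,-0.62,0,0.74],[0.58,-0.62,0,0.74],[0.58,-0.62,0,0.74]]'
python3 - <<'E'
from h import *
c=cam('top'); x=cam('scene')
cv2.imwrite('pics/end.png',np.hstack([cv2.resize(c['image'][90:230,230:430],(457,320),interpolation=2),cv2.resize(x['image'][130:290,340:510],(340,320),interpolation=2)]))
for n,s in (('top',c),('scene',x)):
    o=np.load('c2.npz')[n]; 
    y0,y1,x0,x1=(155,225,385,415) if n=='top' else (190,260,205,245)
    print(n,np.abs(o[y0:y1,x0:x1].astype(int)-s['image'][y0:y1,x0:x1]).mean())
E
```

```text
time: 20.9
eef_pos: [0.6512, 0.0458, 0.1774]
tcp_rot: [-3.141, -0.0, 2.066]
ft_force: [-3.7, 4.4, -3.1]
width: 0.0155
grasp_force: 68.7
top 1.2374603174603174
scene 4.667619047619048
```

View pics/end.png

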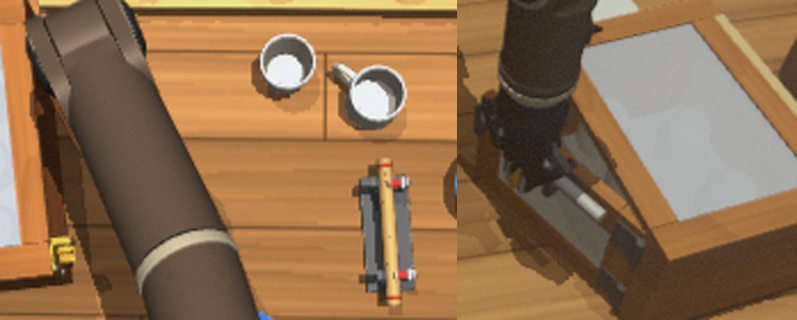

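The gate stands ajar in scene crop (560,200), with the gripper on the knob. A spring force of about 5.7 N is on the tool and the yaw swing is 0.37 rad. The roller is still seated under its jaws at top crop (388,230), so I'm handing in.

```bash
python3 -c "
from cell import arm
print(arm.sign_off())"
```

```text
the job is handed in; nothing more can be done
None
```

The job is handed in at about 21 s, with no verdict returned: the roller is seated in the clip with both jaws shut over it, the bolt is lifted and drawn back about 50 mm, and the gripper is still on the knob, holding the gate about 0.37 rad open (free edge about 10 cm out).

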